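# Bolt the film clamp and hold its spring jaw open at the arrow

## Task

Get the film clamp ready for a colleague who is about to lay in a film: first push its barrel bolt fully home into the keeper on the far jaw, and only then draw the black spring-loaded pull grip out until its pointer stands level with the arrow-shaped rider on the scale (not the round one). The spring pulls the jaw shut if you let go, so finish while still holding the grip steady at that mark, with the bolt still home; leave the loose things standing around the clamp where they are.

Things in the scene. Friction and masses are not known exactly. Their poses are not given: they have to be found in the camera images.
- film_clamp: Film clamp: fixed grey base plate 325 x 165 mm (x -110..214, y -107..57 mm), top 20 mm above the worktop. Origin on the worktop; +x points from pull grip to far jaw, z up. Pull rod along y -27.5. Steel far jaw x 180..200, top z 70; grey spring housing x 56..80, y -47..-8, top z 62; white scale bar on the -y side, centre y -85.5, top z 32; barrel bolt on the +y side, y 27.5.
- bolt (a joint): Travel of the barrel bolt, m: 0 = withdrawn, 0.050 = fully home in the keeper (end stop); grows as the bolt slides along the clamp's +x. Starts at 0 to 0.020. About 1.5 N of friction; stays where left. Guide straps at clamp x 0 and 110 mm, keeper at x 190 mm, each 14 mm long, top z 45.5 mm.
- bolt_knob (a point): Point on the axis of the bolt's upright steel knob, a round post 13 mm in diameter standing on the bolt rod; this point is 75 mm above the worktop and 12 mm below the knob's top; below it the post is free down to z 41 mm, where the 11 mm bolt rod runs along x. At joint 0 it lies at x 35, y 27.5 mm of the clamp. Axes as the clamp's.
- pull_grip: Black upright grip of the spring slide: paddle 14 mm thick along the clamp's x, 36 mm wide along y, z 33..105 mm. Origin at the 12 mm rod's height, z 46 mm, at clamp x -15, y -27.5 when shut; axes as the clamp's. Pulls out towards the clamp's -x, stop at 70 mm; the spring pulls back with 4 N when shut, 10 N at 60 mm, and shuts it when let go. The rod runs from it to the housing on its +x side.
- pull_top (a point): Point to grip in the middle of the pull grip's thickness and width, 80 mm above the worktop, 25 mm below the grip's top edge. Beware of the moisture analyser, a fixed cream instrument at the robot's left (hood x 0.085 to 0.32 m, y 0.19 m and more, up to z 0.185 m): a bulky shoulder that swings left can strike it; leaning the tool towards the clamp's -y side keeps the shoulder further right.
- pointer (a point): Tip of the thin dark pointer (3 mm wide) that sticks out of the grip's foot to the clamp's -y side, at z 37 mm; it moves with the grip. It has the same clamp x as the grip's middle.
- arrow_rider: The wanted mark: a black arrow-shaped rider, 14 mm wide along the scale, 8 mm higher than the scale bar with a pointed end towards the grip's pointer; fixed on the scale bar for the run. Origin on the bar's top. Axes as the clamp's. It lies where the grip must be pulled out 20 to 60 mm.
- arrow_tip (a point): Point of the arrow rider: the mark. The pointer is at the mark when pointer and this tip have the same x in the clamp's frame (they are then about 7.5 mm apart in y).
- round_rider: The wrong mark: a black round rider, a stud 15 mm in diameter, 10 mm high, on the same scale bar at least 20 mm before or behind the arrow rider. Origin on the bar's top.
- loose_white_bottle: White plastic bottle, 52 mm in diameter, 72 mm high, loose, on the worktop beside the clamp's -y side. Origin at its underside.
- loose_vial_2: Clear sample vial with a white cap, 41 mm in diameter, 73 mm high, loose, beside the scale on the -y side. Origin at its underside.
- loose_petri_1: Small clear petri dish, 55 mm in diameter, 13 mm high, loose, on the +y side nearer the robot. Origin at its underside.
- loose_weigh_boats: White weighing boat, 64 x 86 x 24 mm, loose, on the worktop by the clamp's +y side. Origin at its underside.
- loose_die_1: Small stepped round die, 32 mm in diameter, 30 mm high, loose, by the clamp's +y side near the far jaw. Origin at its underside.

How it is judged:
By the outcome, as a careful person would: the job done as asked, in the order asked, and still so for the second after the job is handed in, while the arm keeps its last pose, push and grip.
It also fails if it takes over 48 s, if anything falls off the work surface, if the arm or the gripper's body presses on something with over 40 N, if the wrist force passes 120 N, or if a joint passes its speed limit or range.

## Robot

A 6-joint arm with a two-finger parallel gripper is mounted at the origin on the work surface; the furniture and walls round the work are solid. World frame = base frame: x ahead of the robot, y to its left, z up, the work surface at z = 0. Lengths are in m, angles in rad, forces in N, time in s.
With the tool pointing down it reaches from about 0.425 to 0.95 m from the base axis. Payload 3.5 kg.
Tool frame: the origin (TCP) lies at the very end of the fingers, on their centre line; the grasp point (between the pads) lies 19 mm behind it; z points along the fingers, y is the line along which they close (so a half turn about z gives the same grasp; the last joint's range is limited). The gripper opens to 85 mm and grips with 20 to 120 N. Pads are 22 mm wide; open, the fingers measure 114 mm over their backs; the gripper's body (76 mm by 85 mm) begins 54 mm behind the grasp point. The pads swing forward as they close: fully open they stand 13 mm farther back than shut.
Start: joints at [-1.271, 0.286, 1.577, -0, 1.279, -0.15], TCP at [0.294, -0.608, 0.231] pointing down, gripper open.
Joint ranges: [-2.77, 2.77], [-0.9, 2.22], [0.21, 2.48], [-1.53, 4.67], [0.24, 2.81], [-2.84, 2.84]. Speed limits (rad/s): [2.79, 2.79, 3.14, 3.14, 3.14, 3.14].

## Interface

Orientations are given as a rotation vector (axis times angle).
In Python, from station import manip gives the robot as it stands. The module is installed in compiled form; this text tells all that it offers.
- The arm moves only by the tool send_rows, never from a script. Its arguments are lists of equal length, an entry for each row: "claw": the closure, from -1 (fully open) to 1 (shut); "travel": the shift along the tool's x, y, z in mm, a list of three; "turn": the turn, a rotation vector about the tool's x, y, z in rad, a list of three. A call has 1 to 20 rows; each row is the pose to reach, as a shift and turn from the pose commanded when the call began, along the tool's axes at that moment; what a row does not reach only later rows make up. A row lasts 1/12 s, in which the tool goes at most 41.7 mm and 7.16 degrees, less where a joint would pass 70% of its speed; a pose out of reach is approached as far as the arm can. A call with a gripper value outside its range is refused whole. The fingers move at their own pace and stop on an object; the grip force is fixed at half the most. Time passes only in rows, so rows that repeat a pose let the fingers close. It gives the time, the measured TCP pose, the force, the opening and the grip force at its end, in the units of the state.
- manip.read_state(): the state, without advancing time (a new reading comes with each control period).
- manip.grab_frame(name): name is "side" or "top"; returns the picture (400x640x3 uint8, red, green, blue); there is no depth.
- manip.camera_model(name): a dict with "intrinsics" (3x3 intrinsics, pixels), "rvec" (rotation vector, rad) and "tvec" (3), from world to camera coordinates, as OpenCV has them. Camera axes: x right, y down, z forward; pixel columns grow to the right and rows downward; lengths in m; the calibration is good to about 2 mm. A picture is of the moment at which its call begins. camera_model takes no time and is no camera call.
- manip.sign_off(): hands the job in; it is judged then, once.
The state is a dict: "time": time; "joint_pos": joint angles; "qd": joint speeds; "joint_efforts": joint torques, N m; "position": TCP position; "tool_rot": TCP orientation; "contact_force": force on the tool from outside, world axes, zero at the start; "ft_torque": the same for the moment, N m; "width": finger opening in m; "grasp_force": force on a finger pad.
Only numpy, scipy, OpenCV 4.12 (cv2) and the standard library are available. Lean on these libraries where they do the work, as an engineer would, in place of code of your own. Each camera call takes 0.05 s, during which the arm holds its last target. There are 200 camera calls.

## Working session

There is one attempt and no reset: what is moved stays moved. The work goes in short steps, Python scripts to look and compute and a tool call to move; the robot and the scene stay as the last step left them, time stands still between calls to the robot, and variables do not carry over. Pictures are saved under pics/ and viewed, at most 10 in all, crops included, and the job is handed in when it is done.

Besides the shell and the picture viewer there is one more tool, called after "Request:" as name(argument=value, ...) on one line, values as JSON. send_rows: Moves the arm, as the interface text tells. Its arguments: {"type":"object","properties":{"claw":{"type":"array"},"travel":{"type":"array"},"turn":{"type":"array"}},"required":["claw","travel","turn"]}

```bash
mkdir -p pics; python3 - <<'E'
from station import manip
import cv2,numpy as np
for n in("top","side"):
    cv2.imwrite(f"pics/{n}0.png",manip.grab_frame(n)[:,:,::-1])
    c=manip.camera_model(n);R=cv2.Rodrigues(np.array(c["rvec"]))[0];print(n,np.round(c["intrinsics"],1).tolist(),(-R.T@np.array(c["tvec"])).ravel().round(3),R.round(2).tolist())
print(manip.read_state())
E
```

```text
top [[465.9, 0.0, 317.7], [0.0, 465.9, 200.6], [0.0, 0.0, 1.0]] [ 0.38  -0.369  0.939] [[-0.02, -1.0, 0.02], [-0.99, 0.01, -0.13], [0.13, -0.02, -0.99]]
side [[487.0, 0.0, 325.6], [0.0, 487.0, 202.4], [0.0, 0.0, 1.0]] [-0.198 -0.201  0.594] [[-0.23, -0.97, -0.02], [-0.57, 0.15, -0.81], [0.79, -0.18, -0.59]]
{'time': 0.1, 'joint_pos': array([-1.27098903e+00,  2.87117980e-01,  1.57803136e+00,  1.16422101e-05,
        1.27863703e+00, -1.50000952e-01]), 'qd': array([ 1.64751119e-04, -7.01206740e-04, -3.14632670e-03,  1.28869153e-03,
        9.37994781e-05, -6.52006457e-04]), 'joint_efforts': array([ 1.29757558e-03, -4.07297266e+01, -2.93698740e+01, -1.02176484e-04,
        3.39698083e-03,  6.89619188e-07]), 'position': array([ 0.29333383, -0.60726212,  0.23005783]), 'tool_rot': array([-3.06034107e+00, -7.00122504e-01,  2.40241337e-04]), 'contact_force': array([ 0.07695207,  0.03887943, -0.38256078]), 'ft_torque': array([-0.00215916, -0.01389288,  0.01999469]), 'grasp_force': 0.0, 'width': 0.08531157685669027}
```

View pics/top0.png

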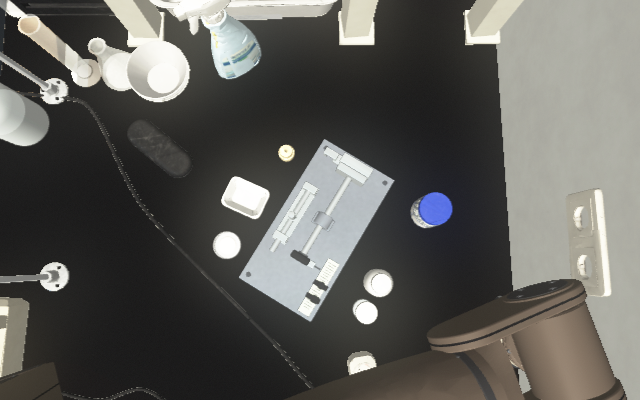

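View pics/side0.png

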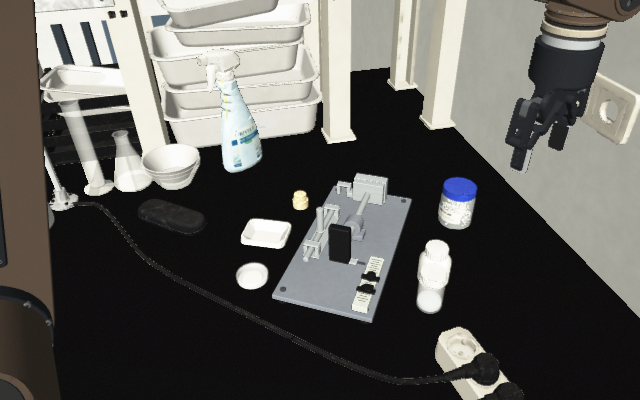

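The top view shows the base plate with corners near (324,140), (394,181), (311,321), (240,277), the grip at about (300,257), the riders at about (320,285) and (313,298), and the bolt knob near (293,213). I'll refine the pose and enlarge the scale.

```bash
cat > h.py <<'E'
from station import manip
import cv2,numpy as np
from scipy.spatial.transform import Rotation as Ro
def cam(n):
    c=manip.camera_model(n);return np.array(c["intrinsics"]),np.array(c["rvec"],float).ravel(),np.array(c["tvec"],float).ravel()
def ray(n,uv,z):
    K,r,t=cam(n);R=cv2.Rodrigues(r)[0];o=-R.T@t;d=R.T@np.linalg.inv(K)@[uv[0],uv[1],1];return o+d*(z-o[2])/d[2]
def proj(n,p):
    K,r,t=cam(n);return cv2.projectPoints(np.atleast_2d(np.array(p,float)),r,t,K,None)[0][:,0]
E
python3 - <<'E'
from h import *
C=np.array([[214,57],[214,-107],[-110,-107],[-110,57]])/1000
for n,q in(("top",[(324,140),(394,181),(311,321),(240,277)]),("side",[(337,186),(411,200),(372,321),(273,297)])):
    im=cv2.imread(f"pics/{n}0.png");g=cv2.cvtColor(im,cv2.COLOR_BGR2GRAY)
    m=(g>70).astype(np.uint8)
    _,lab=cv2.connectedComponents(m); l=lab[int(np.mean([a[1] for a in q]))+2,int(np.mean([a[0] for a in q]))+12]
    cs,_=cv2.findContours((lab==l).astype(np.uint8),0,1);c=max(cs,key=cv2.contourArea)[:,0]
    P=[]
    Q=np.array(q,float);L=[]
    for i in range(4):  # fit line to contour pts near each edge
        a,b=Q[i],Q[(i+1)%4];d=(b-a)/np.linalg.norm(b-a);nn=np.array([-d[1],d[0]])
        s=(c-a)@d;e=np.abs((c-a)@nn);k=(s>8)&(s<np.linalg.norm(b-a)-8)&(e<4)
        vx,vy,x,y=cv2.fitLine(c[k].astype(np.float32),cv2.DIST_HUBER,0,.01,.01).ravel();L.append(np.cross([x,y,1],[x+vx,y+vy,1]));print(k.sum(),end=' ')
    for i in range(4):
        p=np.cross(L[i-1],L[i]);P.append(p[:2]/p[2])
    print(n,np.round(P,1).tolist())
    W=np.array([ray(n,p,.02) for p in P])[:,:2]
    a=C-C.mean(0);b=W-W.mean(0);th=np.arctan2((a[:,0]*b[:,1]-a[:,1]*b[:,0]).sum(),(a*b).sum())
    R=np.array([[np.cos(th),-np.sin(th)],[np.sin(th),np.cos(th)]]);t=W.mean(0)-R@C.mean(0)
    print("th",th,"t",t,"res mm",((C@R.T+t-W)*1e3).round(1).tolist())
t=cv2.imread("pics/top0.png")[200:330,230:350];s=cv2.imread("pics/side0.png")[195:325,290:410]
cv2.imwrite("pics/z.png",np.hstack([cv2.resize(x,None,fx=3.3,fy=4.4 if 0 else 3.3,interpolation=cv2.INTER_CUBIC) for x in(t,s)]))
E
```

```text
56 141 57 78 top [[323.9, 138.4], [393.9, 180.1], [311.0, 322.2], [237.9, 277.3]]
th -0.5572168958361728 t [ 0.41138362 -0.3366564 ] res mm [[-0.4, -0.1], [0.4, -0.1], [0.5, 0.9], [-0.5, -0.7]]
27 106 84 90 side [[335.3, 182.8], [411.1, 199.5], [370.8, 322.1], [270.1, 297.4]]
th -0.5661006061619107 t [ 0.40896207 -0.33600828] res mm [[-8.7, 4.4], [0.8, -2.5], [3.2, -0.7], [4.7, -1.2]]
```

View pics/z.png

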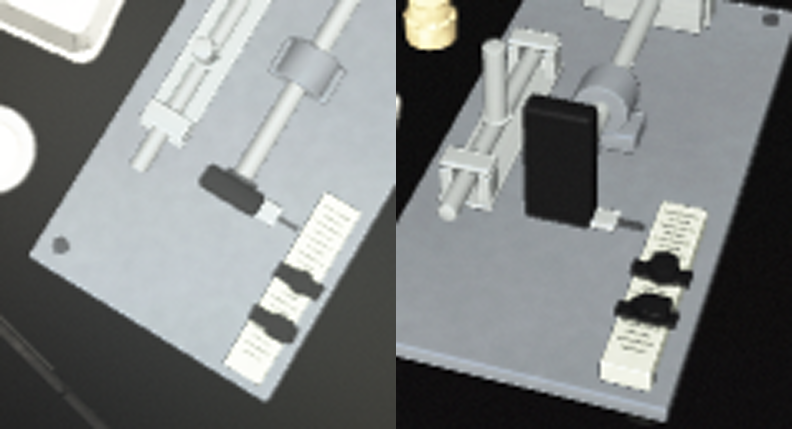

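The enlargement shows the knob at crop (205,48), the grip at (232,190), the pointer tip at (297,228), and two riders at (300,283) and (273,325). I need a closer look to tell which one is the arrow.

```bash
python3 - <<'E'
from h import *
I=[]
for n,(x,y) in(("top",(300,262)),("side",(350,245))):
    a=np.mean([manip.grab_frame(n).astype(float) for _ in range(4)],0).clip(0,255).astype(np.uint8)[:,:,::-1]
    cv2.imwrite(f"pics/{n}1.png",a)
    a=a[y:y+56,x:x+40]; a=cv2.LUT(a,(255*(np.arange(256)/255)**.5).astype(np.uint8)); I.append(cv2.resize(a,None,fx=10,fy=10,interpolation=cv2.INTER_CUBIC))
cv2.imwrite("pics/z1.png",np.hstack(I))
E
```

```text
(no output)
```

View pics/z1.png

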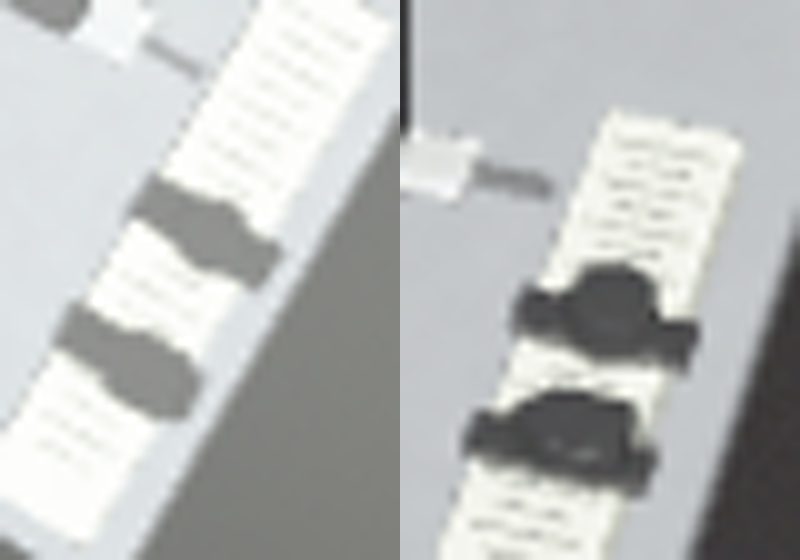

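The lower rider (in the top view) is narrow towards the pointer and wide at its far end, so it is the arrow. The upper one is the round stud with a bulge in the middle. Next I'll measure the arrow, pointer and knob in clamp coordinates.

```bash
cat >> h.py <<'E'
TH=-0.5572;T=np.array([.4114,-.3367])
R2=np.array([[np.cos(TH),-np.sin(TH)],[np.sin(TH),np.cos(TH)]])
def c2w(p): return np.r_[R2@(np.array(p[:2])/1e3)+T,p[2]/1e3]
def w2c(p): return np.r_[(R2.T@(np.array(p[:2])-T)),p[2]]*1e3
def toolgoal(cx,cy,z,lean,grasp=19,sgn=1):
    """tool pose: grasp point at clamp (cx,cy,z) mm, y along clamp x, lean deg towards -y"""
    a=np.radians(lean);zc=np.array([0,np.sin(a),-np.cos(a)]);yc=np.array([sgn,0,0.]);xc=np.cross(yc,zc)
    R=Ro.from_euler('z',TH).as_matrix()@np.c_[xc,yc,zc]
    return c2w([cx,cy,z])+R[:,2]*grasp/1e3,Ro.from_matrix(R)
def rel(p,R):
    s=manip.read_state();R0=Ro.from_rotvec(s["tool_rot"])
    return (R0.inv().apply(p-s["position"])*1e3).round(1),(R0.inv()*R).as_rotvec().round(4)
E
python3 - <<'E'
from h import *
for n in("top","side"):
    im=cv2.imread(f"pics/{n}1.png");g=cv2.cvtColor(im,cv2.COLOR_BGR2GRAY)
    # dark blobs on scale bar region
    poly=np.array([proj(n,c2w([x,y,36]))[0] for x,y in((-100,-70),(10,-70),(10,-101),(-100,-101))]).astype(int)
    k=np.zeros_like(g);cv2.fillPoly(k,[poly],1)
    _,lab,st,cen=cv2.connectedComponentsWithStats(((g<100)&(k>0)).astype(np.uint8))
    for i in range(1,len(st)):
        if st[i,4]<6: continue
        ys,xs=np.where(lab==i);P=np.array([w2c(ray(n,(x,y),.037)) for x,y in zip(xs,ys)])
        print(n,st[i,4],cen[i].round(1),P.mean(0).round(1),P.min(0).round(1),P.max(0).round(1))
        for y0 in range(-104,-66,4):
            q=P[(P[:,1]>=y0)&(P[:,1]<y0+4)]
            if len(q): print("   y",y0,len(q),"x %.1f..%.1f"%(q[:,0].min(),q[:,0].max()))
w=lambda n,uv,z:w2c(ray(n,uv,z/1e3)).round(1)
print("ptr tip top",w("top",(320,269.3),37),"side",w("side",(365,263.5),37))
print("knob top",w("top",(292.4,212),87),"side",w("side",(439.5*0+290+99/3.3,195+43/3.3),87))
for sg in(1,-1):
    print(sg,rel(*toolgoal(40,27.5,175,0,sgn=sg)),rel(*toolgoal(-15,-27.5,175,25,sgn=sg)))
E
```

```text
top 71 [320.3 284.9] [-39.5 -86.3  37. ] [-44.8 -99.5  37. ] [-33.2 -72.4  37. ]
   y -100 9 x -43.2..-35.7
   y -96 9 x -43.5..-36.1
   y -92 13 x -44.8..-33.8
   y -88 12 x -44.2..-33.2
   y -84 10 x -43.6..-35.2
   y -80 10 x -43.3..-35.5
   y -76 8 x -43.7..-36.9
top 81 [313.  298.1] [-67.9 -87.1  37. ] [-74.1 -99.9  37. ] [-62.  -72.3  37. ]
   y -100 12 x -72.8..-63.5
   y -96 14 x -73.8..-62.2
   y -92 14 x -74.1..-62.6
   y -88 14 x -72.9..-62.0
   y -84 10 x -71.7..-63.9
   y -80 8 x -71.0..-64.3
   y -76 9 x -71.4..-64.6
side 128 [369.8 276.2] [-40.8 -86.3  37. ] [ -49.8 -100.2   37. ] [-28.3 -72.2  37. ]
   y -104 1 x -42.9..-42.9
   y -100 13 x -48.2..-38.6
   y -96 17 x -49.1..-31.3
   y -92 22 x -48.9..-29.6
   y -88 25 x -49.8..-28.3
   y -84 23 x -49.1..-29.3
   y -80 14 x -47.9..-37.8
   y -76 13 x -48.9..-37.5
side 143 [365.9 288.6] [-68.8 -87.2  37. ] [ -77.2 -100.5   37. ] [-57.8 -72.2  37. ]
   y -104 2 x -76.5..-69.9
   y -100 19 x -76.9..-60.1
   y -96 24 x -76.8..-58.5
   y -92 23 x -77.2..-57.8
   y -88 25 x -77.1..-58.3
   y -84 20 x -76.0..-59.7
   y -80 17 x -76.9..-63.2
   y -76 13 x -76.3..-66.7
ptr tip top [-14.6 -70.5  37. ] side [-14.7 -71.5  37. ]
knob top [48.9 28.  87. ] side [44.9 26.3 87. ]
1 (array([ 268.7, -173.8,   75.3]), array([-0.    , -0.    , -0.5638])) (array([ 199.6, -195.2,   73.5]), array([ 0.123 ,  0.4246, -0.5548]))
-1 (array([ 268.7, -173.8,   75.3]), array([-0.    ,  0.    ,  2.5778])) (array([ 199.6, -195.2,   73.5]), array([ 0.5598, -0.1621,  2.5251]))
```

Request:
send_rows(claw=[-1,-1,-1,-1,-1,-1,-1,-1,-1,-1,-1,-1], travel=[[34,-22,5],[68,-44,10],[101,-65,15],[135,-87,20],[168,-109,30],[202,-130,40],[236,-152,50],[268,-174,60],[268,-174,75],[268,-174,75],[268,-174,75],[268,-174,75]], turn=[[0,0,-0.07],[0,0,-0.14],[0,0,-0.21],[0,0,-0.28],[0,0,-0.36],[0,0,-0.43],[0,0,-0.5],[0,0,-0.564],[0,0,-0.564],[0,0,-0.564],[0,0,-0.564],[0,0,-0.564]])

```text
time: 1.5
position: [0.4592, -0.3357, 0.1572]
tool_rot: [2.746, 1.523, 0.0]
contact_force: [-0.4, -0.1, -0.5]
width: 0.0853
grasp_force: 0.0
```

```bash
python3 - <<'E'
from h import *
s=manip.read_state();print(s["time"],w2c(s["position"]).round(1),s["joint_pos"].round(2),s["contact_force"].round(1),np.abs(s["qd"]).max())
print(rel(*toolgoal(46,27.5,75,0)))
for n in("top","side"): cv2.imwrite(f"pics/{n}2.png",manip.grab_frame(n)[:,:,::-1])
cv2.imwrite("pics/z2.png",np.vstack([cv2.imread(f"pics/{n}2.png")[60:340,100:500] for n in("top","side")]))
E
```

```text
1.5 [ 40.1  26.1 157.2] [-0.81  0.13  1.91 -0.    1.11 -0.25] [-0.4 -0.1 -0.5] 0.015570697184129616
(array([  1.4,   5.8, 101.2]), array([ 0.0012,  0.0005, -0.0009]))
```

View pics/z2.png

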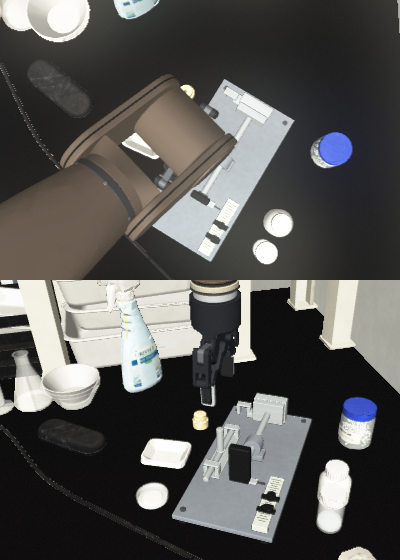

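The gripper hangs clear above the bolt knob and nothing has been disturbed. I'll lower it and grip the knob.

Request:
send_rows(claw=[-1,-1,-1,-1,-1,-1,1,1,1,1,1,1,1,1], travel=[[1,6,25],[1,6,50],[1,6,75],[1,6,95],[1,6,100],[1,6,100],[1,6,100],[1,6,100],[1,6,100],[1,6,100],[1,6,100],[1,6,100],[1,6,100],[1,6,100]], turn=[[0,0,0],[0,0,0],[0,0,0],[0,0,0],[0,0,0],[0,0,0],[0,0,0],[0,0,0],[0,0,0],[0,0,0],[0,0,0],[0,0,0],[0,0,0],[0,0,0]])

```text
time: 2.77
position: [0.4651, -0.3372, 0.0571]
tool_rot: [2.746, 1.525, 0.0]
contact_force: [-0.6, 0.1, 4.6]
width: 0.0113
grasp_force: 58.4
```

Request:
send_rows(claw=[1,1,1,1,1,1,1,1,1,1], travel=[[0,5,0],[0,10,0],[0,15,0],[0,20,0],[0,25,0],[0,30,0],[0,33,0],[0,35,0],[0,35,0],[0,35,0]], turn=[[0,0,0],[0,0,0],[0,0,0],[0,0,0],[0,0,0],[0,0,0],[0,0,0],[0,0,0],[0,0,0],[0,0,0]])

```text
time: 3.6
position: [0.4954, -0.3562, 0.0571]
tool_rot: [2.745, 1.524, 0.001]
contact_force: [0.2, -0.1, 4.7]
width: 0.0113
grasp_force: 58.7
```

```bash
cat > st.py <<'E'
from h import *
s=manip.read_state();print(s["time"],"tcp clamp",w2c(s["position"]).round(1),"F clamp",(R2.T@s["contact_force"][:2]).round(1),s["contact_force"][2].round(1),"w",s["width"].round(4),s["joint_pos"].round(2))
E
python3 st.py
```

```text
Traceback (most recent call last):
  File "st.py", line 2, in <module>
    s=manip.read_state();print(s["time"],"tcp clamp",w2c(s["position"]).round(1),"F clamp",(R2.T@s["contact_force"][:2]).round(1),s["contact_force"][2].round(1),"w",s["width"].round(4),s["joint_pos"].round(2))
                                                                                                                                                                     ^^^^^^^^^^^^^^^^
AttributeError: 'float' object has no attribute 'round'
```

Request:
send_rows(claw=[1,1,1,1,1,1,1], travel=[[0,1,0],[0,2,0],[0,3,0],[0,4,0],[0,5,0],[0,5,0],[0,5,0]], turn=[[0,0,0],[0,0,0],[0,0,0],[0,0,0],[0,0,0],[0,0,0],[0,0,0]])

```text
time: 4.18
position: [0.4993, -0.3585, 0.0571]
tool_rot: [2.745, 1.525, 0.001]
contact_force: [-0.6, 1.8, 5.4]
width: 0.0114
grasp_force: 58.8
```

```bash
sed -i 's/s\["width"\].round(4)/round(s["width"],4)/' st.py; python3 st.py
```

```text
4.1833 tcp clamp [86.1 27.9 57.1] F clamp [-1.4  1.2] 5.4 w 0.0114 [-0.79  0.35  1.84  0.    0.95 -0.23]
```

Still only friction-level force. I'll push gently on until the stop is felt.

Request:
send_rows(claw=[1,1,1,1,1], travel=[[0,1,0],[0,2,0],[0,3,0],[0,3,0],[0,3,0]], turn=[[0,0,0],[0,0,0],[0,0,0],[0,0,0],[0,0,0]])

```text
time: 4.6
position: [0.4995, -0.3586, 0.0571]
tool_rot: [-2.741, -1.523, 0.005]
contact_force: [-8.0, 5.4, 12.7]
width: 0.0113
grasp_force: 59.7
```

```bash
python3 st.py
```

```text
4.6 tcp clamp [86.3 28.  57.1] F clamp [-9.6  0.3] 12.7 w 0.0113 [-0.79  0.36  1.84 -0.    0.96 -0.23]
```

The stop is felt: the bolt resists with about 10 N and no longer moves. Open and rise.

Request:
send_rows(claw=[-1,-1,-1,-1,-1,-1,-1,-1,-1,-1,-1,-1,-1], travel=[[0,0,0],[0,0,0],[0,0,0],[0,0,0],[0,0,0],[0,0,0],[0,0,-20],[0,0,-50],[0,0,-80],[0,0,-105],[0,0,-110],[0,0,-110],[0,0,-110]], turn=[[0,0,0],[0,0,0],[0,0,0],[0,0,0],[0,0,0],[0,0,0],[0,0,0],[0,0,0],[0,0,0],[0,0,0],[0,0,0],[0,0,0],[0,0,0]])

```text
time: 5.68
position: [0.501, -0.3594, 0.1655]
tool_rot: [-2.746, -1.525, 0.0]
contact_force: [-0.4, 0.2, -1.1]
width: 0.0853
grasp_force: 0.0
```

```bash
python3 st.py; python3 - <<'E'
from h import *
im=manip.grab_frame("side")[:,:,::-1];cv2.imwrite("pics/side3.png",im)
a=im[170:300,270:420];b=cv2.imread("pics/side1.png")[170:300,270:420]
cv2.imwrite("pics/z3.png",np.hstack([cv2.resize(x,None,fx=2.6,fy=2.6,interpolation=cv2.INTER_CUBIC) for x in (b,a)]))
print("expected knob top px, q=50:",proj("side",c2w([85,27.5,87])),"crop", (proj("side",c2w([85,27.5,87]))-[270,170])*2.6)
for l in(20,25,30): print(l,rel(*toolgoal(-15,-27.5,170,l)),rel(*toolgoal(-15,-27.5,80,l)))
E
```

```text
5.6833 tcp clamp [ 88.1  28.1 165.5] F clamp [-0.4 -0.1] -1.1 w 0.0853 [-0.79  0.22  1.78 -0.    1.14 -0.23]
expected knob top px, q=50: [[326.64436711 195.07830927]] crop [[147.27535448  65.20360409]]
20 (array([ -49.3, -102.4,   12.5]), array([-3.000e-03,  3.484e-01, -3.000e-04])) (array([ -49.3, -102.1,  102.5]), array([-3.000e-03,  3.484e-01, -3.000e-04]))
25 (array([ -47.7, -102.4,   11.8]), array([-3.000e-03,  4.356e-01, -4.000e-04])) (array([ -47.8, -102.1,  101.8]), array([-3.000e-03,  4.356e-01, -4.000e-04]))
30 (array([ -46.3, -102.4,   11.1]), array([-0.003 ,  0.5229, -0.0006])) (array([ -46.3, -102.1,  101.1]), array([-0.003 ,  0.5229, -0.0006]))
```

View pics/z3.png

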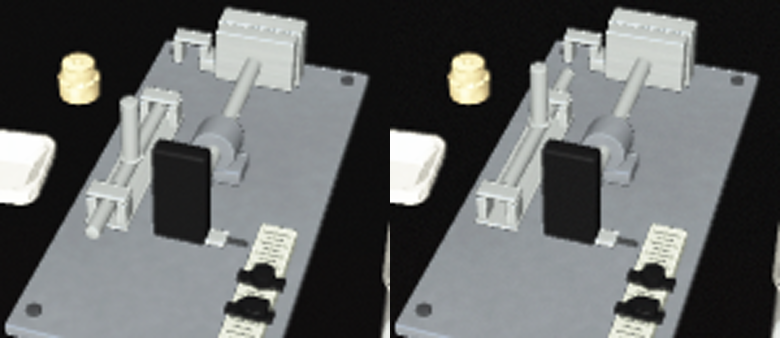

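The knob now stands at crop (540,67), close to where it is expected when home. I'll check the rod's tip against the keeper.

```bash
python3 - <<'E'
from h import *
for x in(85,110,130,150,170,183,190,197): print(x,((proj("side",c2w([x,27.5,35.5]))-[270,170])*2.6).round(0), "z45",((proj("side",c2w([x,27.5,45.5]))-[270,170])*2.6).round(0))
for x in(83,85,87): print(x,((proj("side",c2w([x,27.5,87]))-[270,170])*2.6).round(0))
im=cv2.imread("pics/side3.png")[175:225,305:365];b=cv2.imread("pics/side1.png")[175:225,305:365]
cv2.imwrite("pics/z4.png",np.vstack([cv2.resize(x,None,fx=6,fy=6,interpolation=cv2.INTER_CUBIC) for x in(b,im)]))
E
```

```text
85 [[149. 124.]] z45 [[148. 113.]]
110 [[159. 104.]] z45 [[159.  93.]]
130 [[168.  88.]] z45 [[168.  77.]]
150 [[176.  73.]] z45 [[176.  62.]]
170 [[184.  58.]] z45 [[184.  48.]]
183 [[189.  49.]] z45 [[189.  39.]]
190 [[191.  44.]] z45 [[191.  34.]]
197 [[194.  39.]] z45 [[194.  29.]]
83 [[146.  67.]]
85 [[147.  65.]]
87 [[148.  64.]]
```

View pics/z4.png

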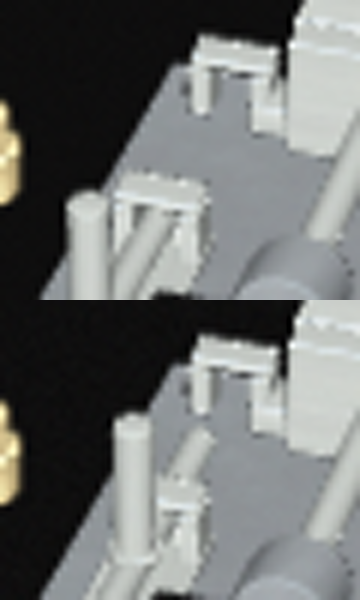

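The tip shows at about x 150. The knob is at its stated end-of-travel position (x 85) and was blocked solidly there, so the bolt is at its stop. Next I'll move over the grip with a 25° lean.

Request:
send_rows(claw=[-1,-1,-1,-1,-1,-1,-1,-1,-1,-1], travel=[[-10,-20,2],[-20,-40,4],[-30,-60,6],[-40,-85,10],[-48,-102,12],[-48,-102,12],[-48,-102,12],[-48,-102,12],[-48,-102,12],[-48,-102,12]], turn=[[0,0.08,0],[0,0.16,0],[0,0.24,0],[0,0.33,0],[0,0.436,0],[0,0.436,0],[0,0.436,0],[0,0.436,0],[0,0.436,0],[0,0.436,0]])

```text
time: 6.57
position: [0.3903, -0.346, 0.1544]
tool_rot: [-2.515, -1.4, -0.557]
contact_force: [-0.6, -0.5, 0.1]
width: 0.0852
grasp_force: 0.0
```

```bash
python3 st.py; python3 - <<'E'
from h import *
print(rel(*toolgoal(-15,-27.5,80,25)))
E
```

```text
6.5667 tcp clamp [-13.  -19.  154.4] F clamp [-0.3 -0.7] 0.1 w 0.0852 [-1.1   0.12  1.97  0.38  1.31 -0.69]
(array([-39. ,  -2. ,  82.8]), array([-0.0007,  0.0008,  0.002 ]))
```

Request:
send_rows(claw=[-1,-1,-1,-1,-1,-1,1,1,1,1,1,1,1,1], travel=[[-10,-1,21],[-20,-1,42],[-30,-1,64],[-37,-1,79],[-39,-1,83],[-39,-1,83],[-39,-1,83],[-39,-1,83],[-39,-1,83],[-39,-1,83],[-39,-1,83],[-39,-1,83],[-39,-1,83],[-39,-1,83]], turn=[[0,0,0],[0,0,0],[0,0,0],[0,0,0],[0,0,0],[0,0,0],[0,0,0],[0,0,0],[0,0,0],[0,0,0],[0,0,0],[0,0,0],[0,0,0],[0,0,0]])

```text
time: 7.73
position: [0.3888, -0.3468, 0.0633]
tool_rot: [-2.517, -1.397, -0.558]
contact_force: [0.7, -1.2, 2.7]
width: 0.0133
grasp_force: 59.9
```

```bash
python3 st.py
```

```text
7.7333 tcp clamp [-13.9 -20.5  63.3] F clamp [ 1.2 -0.6] 2.7 w 0.0133 [-1.1   0.25  2.01  0.41  1.15 -0.76]
```

Gripped. Pull about 45 mm, then look.

Request:
send_rows(claw=[1,1,1,1,1,1,1,1,1,1,1,1], travel=[[0,-4,0],[0,-9,0],[0,-14,0],[0,-19,0],[0,-24,0],[0,-29,0],[0,-34,0],[0,-39,0],[0,-43,0],[0,-45,0],[0,-45,0],[0,-45,0]], turn=[[0,0,0],[0,0,0],[0,0,0],[0,0,0],[0,0,0],[0,0,0],[0,0,0],[0,0,0],[0,0,0],[0,0,0],[0,0,0],[0,0,0]])

```text
time: 8.73
position: [0.3515, -0.3235, 0.0633]
tool_rot: [-2.521, -1.397, -0.561]
contact_force: [7.0, -2.6, -0.8]
width: 0.0133
grasp_force: 59.4
```

```bash
python3 st.py; python3 - <<'E'
from h import *
I=[]
for n,(x,y) in(("top",(285,255)),("side",(335,245))):
    a=np.mean([manip.grab_frame(n).astype(float) for _ in range(4)],0).clip(0,255).astype(np.uint8)[:,:,::-1]
    cv2.imwrite(f"pics/{n}5.png",a)
    a=a[y:y+70,x:x+50]; I.append(cv2.resize(a,None,fx=8,fy=8,interpolation=cv2.INTER_CUBIC))
cv2.imwrite("pics/z5.png",np.hstack(I))
E
```

```text
8.7333 tcp clamp [-57.8 -20.5  63.3] F clamp [7.3 1.5] -0.8 w 0.0133 [-1.15  0.17  2.11  0.4   1.14 -0.81]
```

View pics/z5.png

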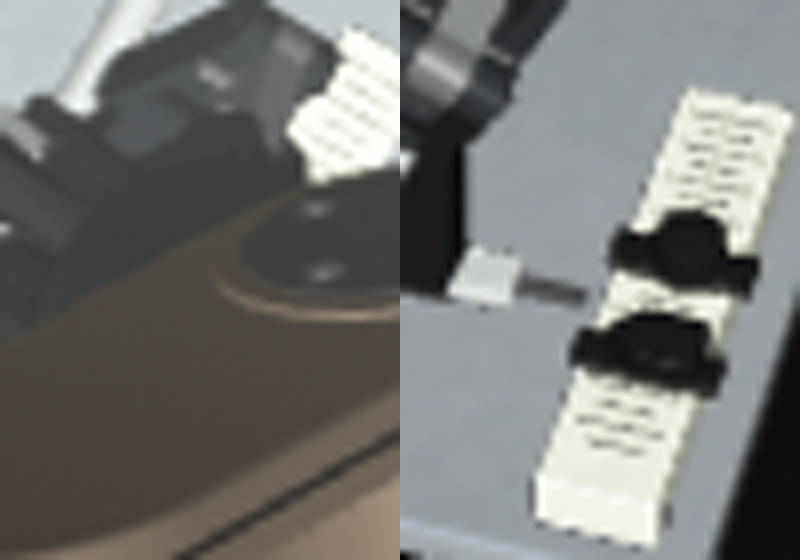

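The side view shows the pointer tip at about (358,282) px, just short of the arrow rider. The wrist hides it from the top camera. I'll work out the remaining distance, using the shut-state pictures as reference.

```bash
python3 - <<'E'
from h import *
def prof(f,n,xc,ys,z,dark=True,half=8):
    g=cv2.cvtColor(cv2.imread(f),cv2.COLOR_BGR2GRAY).astype(np.float32);o=[]
    xs=np.arange(xc-half,xc+half,.25)
    for y in ys:
        uv=proj(n,[c2w([x,y,z]) for x in xs]).astype(np.float32)
        v=cv2.remap(g,uv[:,0][None],uv[:,1][None],cv2.INTER_LINEAR)[0]
        bg=np.percentile(v,75);w=np.clip(bg-15-v,0,None)
        o.append((y,round(float((w*xs).sum()/max(w.sum(),1e-6)),1),int(w.max())))
    return o
print("ptr top ",prof("pics/top1.png","top",-14.6,[-62,-64,-66,-68],37))
print("ptr side shut",prof("pics/side1.png","side",-14.6,[-62,-64,-66,-68],37))
print("ptr side now",prof("pics/side5.png","side",-59,[-62,-64,-66,-68],37,half=7))
for z in(36,40):
  print("arrow top z",z,prof("pics/top1.png","top",-68,range(-98,-74,3),z,half=12))
  print("arrow side z",z,prof("pics/side5.png","side",-68,range(-98,-74,3),z,half=13))
  print("round top z",z,prof("pics/top1.png","top",-39.5,range(-98,-74,3),z,half=12))
  print("round side z",z,prof("pics/side1.png","side",-39.5,range(-98,-74,3),z,half=12))
E
```

```text
ptr top  [(-62, -14.6, 55), (-64, -14.6, 48), (-66, -14.5, 59), (-68, -14.4, 48)]
ptr side shut [(-62, -14.7, 57), (-64, -14.5, 59), (-66, -14.7, 54), (-68, -14.7, 60)]
ptr side now [(-62, -58.6, 62), (-64, -58.5, 59), (-66, -58.5, 63), (-68, -58.6, 61)]
arrow top z 36 [(-98, -68.0, 112), (-95, -68.0, 149), (-92, -68.1, 147), (-89, -68.1, 133), (-86, -68.1, 137), (-83, -68.2, 140), (-80, -68.1, 148), (-77, -68.2, 154)]
arrow side z 36 [(-98, -69.3, 146), (-95, -66.4, 84), (-92, -66.2, 61), (-89, -65.8, 55), (-86, -66.0, 59), (-83, -66.4, 91), (-80, -67.8, 145), (-77, -70.0, 176)]
round top z 36 [(-98, -39.3, 110), (-95, -39.5, 151), (-92, -39.6, 152), (-89, -39.4, 123), (-86, -39.3, 131), (-83, -39.5, 143), (-80, -39.4, 153), (-77, -39.5, 153)]
round side z 36 [(-98, -42.2, 157), (-95, -42.4, 177), (-92, -39.8, 44), (-89, 0.0, 0), (-86, 0.0, 0), (-83, -38.4, 17), (-80, -40.5, 83), (-77, -42.3, 183)]
arrow top z 40 [(-98, -67.7, 109), (-95, -67.8, 148), (-92, -67.8, 147), (-89, -67.8, 135), (-86, -67.8, 136), (-83, -67.9, 140), (-80, -67.8, 148), (-77, -68.0, 153)]
arrow side z 40 [(-98, -72.0, 157), (-95, -69.9, 66), (-92, -69.8, 61), (-89, -69.6, 59), (-86, -69.9, 64), (-83, -70.4, 118), (-80, -72.3, 159), (-77, -74.0, 185)]
round top z 40 [(-98, -39.1, 107), (-95, -39.4, 149), (-92, -39.5, 152), (-89, -39.3, 125), (-86, -39.1, 132), (-83, -39.4, 142), (-80, -39.2, 152), (-77, -39.3, 153)]
round side z 40 [(-98, -45.8, 182), (-95, -45.1, 173), (-92, -42.8, 39), (-89, 0.0, 0), (-86, -41.2, 2), (-83, -42.4, 31), (-80, -44.9, 147), (-77, -45.9, 184)]
```

The remaining pull is 9.5 mm.

Request:
send_rows(claw=[1,1,1,1,1,1,1,1], travel=[[0,-2.5,0],[0,-5,0],[0,-7.5,0],[0,-9,0],[0,-9.7,0],[0,-9.7,0],[0,-9.7,0],[0,-9.7,0]], turn=[[0,0,0],[0,0,0],[0,0,0],[0,0,0],[0,0,0],[0,0,0],[0,0,0],[0,0,0]])

```text
time: 9.8
position: [0.3435, -0.3186, 0.0633]
tool_rot: [-2.521, -1.397, -0.561]
contact_force: [8.1, -4.5, -1.0]
width: 0.0133
grasp_force: 59.4
```

```bash
python3 st.py; python3 - <<'E'
from h import *
a=np.mean([manip.grab_frame("side").astype(float) for _ in range(4)],0).clip(0,255).astype(np.uint8)[:,:,::-1]
cv2.imwrite("pics/side6.png",a);g=cv2.cvtColor(a,cv2.COLOR_BGR2GRAY).astype(np.float32)
xs=np.arange(-75,-61,.25)
for y in(-62,-64,-66,-68):
    uv=proj("side",[c2w([x,y,37]) for x in xs]).astype(np.float32);v=cv2.remap(g,uv[:,0][None],uv[:,1][None],cv2.INTER_LINEAR)[0]
    w=np.clip(np.percentile(v,75)-15-v,0,None);print(y,(w*xs).sum()/w.sum())
cv2.imwrite("pics/z6.png",cv2.resize(a[160:330,270:420],None,fx=3.5,fy=3.5,interpolation=cv2.INTER_CUBIC))
E
python3 st.py
```

```text
9.8 tcp clamp [-67.2 -20.5  63.3] F clamp [9.3 0.5] -1.0 w 0.0133 [-1.16  0.15  2.13  0.39  1.14 -0.82]
-62 -68.24248002818918
-64 -68.06928766435486
-66 -68.17592659062113
-68 -68.08649999432195
10.0 tcp clamp [-67.2 -20.5  63.3] F clamp [9.8 1.2] -1.5 w 0.0135 [-1.16  0.15  2.13  0.39  1.14 -0.82]
```

View pics/z6.png

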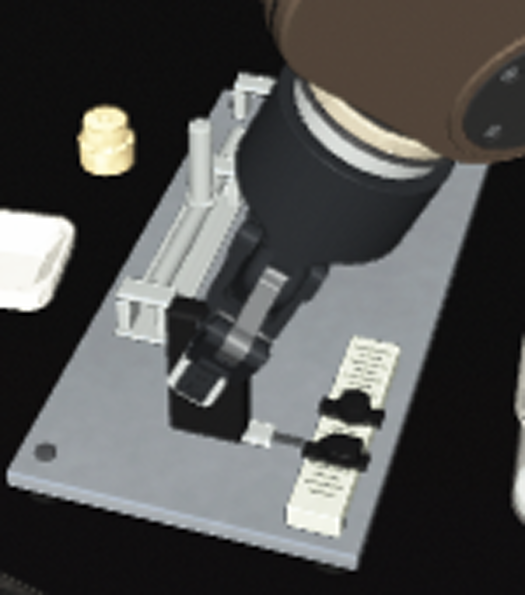

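The pointer stands at x = -68.1 mm and the arrow at -68.0 mm. The grip is holding steady, the bolt knob is unchanged, and the loose things in view have not moved.

```bash
python3 -c "
from station import manip
print(manip.sign_off())"
```

```text
the job is handed in; nothing more can be done
None
```

I pushed the bolt to its end stop first, then drew the pull grip out until its pointer measured within about 0.1 mm of the arrow rider, and handed in still holding it; the bolt knob is at its stated home position, but in the side view the rod's tip looked about 30 mm short of the keeper.

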